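# Fetch a forming roll from behind the stop collar and spacer

### The job

Take the stop collar and then the spacer sleeve off the storage bar and lay them, one beside the other along the rails, on the long two-rail rest, then slide the forming roll off the bar and set it down in the short cradle on the red hand-wheel. Afterwards put the spacer sleeve and then the stop collar back, each fully on the bar, hanging freely. Do not shift the spare roll, the steel block or the jar that stand nearby.

Things in the scene. Friction and masses are not known exactly. Their poses are not given: they have to be found in the camera images.
- collar: Stop collar: short dark steel ring, outside diameter 50, bore 32, 20 mm wide, a small bright screw head on its rim; 0.15 to 0.22 kg, slides freely on the bar, nothing to unscrew. Origin at its centre, its x axis along the bore (either way round after handling). Starts on the bar nearest the free end, hanging with its centre 10 mm below the bar's axis. Pinch it across its diameter from above.
- spacer: Spacer sleeve: plain light-grey aluminium tube, outside diameter 44, bore 32, 40 mm long, 0.1 to 0.15 kg. Origin at its centre, x axis along the bore. Starts on the bar between the collar and the roll, hanging like the collar.
- roll: Forming roll: the largest ring, bright steel, outside diameter 60 over 32 mm of its width, with a 4 mm wide hub of diameter 44 on each face (40 mm wide over all), bore 32, 0.5 to 0.7 kg. Origin at its centre, x axis along the bore. Starts on the bar innermost, next to the post.
- stand: Storage stand, fixed: blue base plate 200 x 80 x 12 and a blue post (50 wide, 114 tall, its faces at x = 80 and 100) that carries one level steel bar, diameter 12, 180 mm long, with its axis 100 above the bench at y = 0. Origin on the bench under the middle of the base plate; x along the bar, pointing from the free end to the post. The bar runs from its free end at x = -100 to the post at x = 80; parts slide off towards -x.
- rest: Long two-rail rest, fixed, grey painted with bright steel rails: base 190 x 80 x 8, two level rails of diameter 8 along x, their axes at y = -15 and +15 and 50 above the bench, open from x = -80 to 80 between upright end plates (50 wide, 60 tall). Origin on the bench under its middle. Rings lie across both rails with the bore along x: centre then 75 (collar) or 71 (spacer) above the bench. Collar and spacer both fit, one after the other along x; which end each takes is free.
- cradle: Short cradle, fixed, red, on a red hand-wheel of diameter 136 and 12 thick: the same two rails (axes at y = -15 and +15, 50 above the bench), open from x = -40 to 40 between end plates 50 wide and 60 tall. Origin on the bench under its middle. The roll lies across both rails with its bore along x, between the end plates, its centre then 80 above the bench.
- spare_roll: Bystander: spare steel roll lying flat on the bench, diameter 60, 35 high, origin under its centre. Leave it where it is.
- block: Bystander: loose steel block 60 x 50 x 25 high, origin under its centre. Leave it where it is.
- jar: Bystander: closed amber jar with a steel cap, diameter 56, 65 high, origin under its centre. Leave it where it is.
Not all that is in view belongs to the job. Leave any blue look-alike of the roll alone.

How it is judged:
By the outcome, as a careful person would: the job done as asked, in the order asked, and still so for the second after the job is handed in, with the robot touching nothing.
It also fails if it takes over 144 s, if anything falls off the work surface, if the arm or the gripper's body presses on something with over 40 N, if the wrist force passes 120 N, or if a joint passes its speed limit or range.

### The arm

A 6-joint arm with a two-finger parallel gripper is mounted at the origin on the work surface. World frame = base frame: x ahead of the robot, y to its left, z up, the work surface at z = 0. Lengths are in m, angles in rad, forces in N, time in s.
With the tool pointing down it reaches from about 0.375 to 0.925 m from the base axis. Payload 5.7 kg.
Tool frame: the origin (TCP) lies midway between the tips of the shut fingers; the grasp point (between the pads) lies arm.grasp_offset behind it (arm.grasp_offset is the distance from the TCP to the grasp point, in m); z points along the fingers, y is the line along which they close (so a half turn about z gives the same grasp; the last joint's range is limited). The gripper opens to 88 mm and grips with 3 to 60 N. Pads are 20 mm wide; open, the fingers measure 115 mm over their backs; the gripper's body (75 mm by 178 mm) begins 61 mm behind the grasp point.
Start: joints at [1.052, 0.359, 1.51, -0, 1.272, -0.115], TCP at [0.236, 0.552, 0.223] pointing down, gripper open.
Joint ranges: [-2.97, 2.97], [-1.01, 2.36], [0.21, 2.38], [-0.96, 4.11], [0.2, 2.71], [-2.98, 2.98]. Speed limits (rad/s): [2.39, 2.39, 3.14, 3.14, 3.14, 3.14].

### API

Orientations are given as [roll, pitch, yaw] about the fixed x, y, z axes, in that order (R = Rz(yaw) Ry(pitch) Rx(roll)).
In Python, from cell import read_state, cams, arm, models gives the robot as it stands.
- The arm moves only by the tool carry_out, never from a script. Its argument "plan" is a list of rows, each a list of 2 entries, a list of its own where there are three numbers: the shift along the tool's x, y, z in m, then the turn, a rotation vector about the tool's x, y, z in rad. A call has 1 to 5 rows; each row is the pose to reach, as a shift and turn from the pose commanded when the call began, along the tool's axes at that moment; what a row does not reach only later rows make up. A row lasts 1/8 s, in which the tool goes at most 62.5 mm and 10.7 degrees, less where a joint would pass 70% of its speed; a pose out of reach is approached as far as the arm can. A call with a gripper value outside its range is refused whole. "grip" is the finger opening in m, from 0 to 0.0878, set as the call begins (left out, the last holds). The fingers move at their own pace and stop on an object; the grip force is fixed at half the most. Time passes only in rows, so rows that repeat a pose let the fingers close. It gives the time, the measured TCP pose, the force, the opening and the grip force at its end, in the units of the state.
- read_state(): the state, without advancing time (a new reading comes with each control period).
- cams.get_image(name): name is "side" or "top" or "wrist"; returns a dict with "pixels" (480x640x3 uint8, red, green, blue), "depth" (480x640 float32, m along the optical axis (not along the pixel's ray), 0 where there is no reading), "intrinsics" (3x3 intrinsics, pixels), "position" and "orientation" of the camera in the world; the wrist camera has in their place "hand_eye" (4x4, takes a point from camera to tool coordinates, whose origin is the TCP and whose axes are the flange's). Camera axes: x right, y up, looking along -z (the intrinsics and any distortion apply to the point x, -y, -z); pixel columns grow to the right and rows downward; lengths in m; the calibration is good to about 2 mm. A picture is of the moment at which its call begins: read the wrist's pose just before it.
- arm.sign_off(): hands the job in; it is judged then, once.
Trained networks look in the newest picture that a camera, given by its name, has taken for a name from the list of things; names that differ only in an ending like _2 or _b are one class to them, and where a whole thing is asked for, a point or a joint stands for the part that bears it (a point fixed in the world has none). Each returns a list of dicts, best first, with "score" (0 to 1); they miss things now and then, are a little off and sometimes report something else, mostly with a low value. They report only what shows in the picture. A call takes as long as a camera call. They do not tell look-alikes from the thing itself.
- models.recognise(camera, thing): "location" ([x, y, z] in m, in the coordinates of the camera as it stood for that picture, good to about 4 mm: the middle of the surface that is visible of it).
- models.regions_of(camera, thing): "pixels" (480x640 bool, what is visible of it).
- models.spot_point(camera, thing): "location" ([x, y, z] in m, in the coordinates of the camera as it stood for that picture, good to about 4 mm: a listed point, or the origin of a listed thing).
The state is a dict: "t": time; "q": joint angles; "qd": joint speeds; "joint_torque": joint torques, N m; "position": TCP position; "orientation": TCP orientation; "wrist_force": force on the tool from outside, world axes, zero at the start; "ft_torque": the same for the moment, N m; "gripper_width": finger opening in m; "grip_force": force on a finger pad.
Only numpy, scipy, OpenCV 4.12 (cv2) and the standard library are available. Lean on these libraries where they do the work, as an engineer would, in place of code of your own. Each camera call takes 0.05 s, during which the arm holds its last target. There are 200 camera calls.

## Working session

There is one attempt and no reset: what is moved stays moved. The work goes in short steps, Python scripts to look and compute and a tool call to move; the robot and the scene stay as the last step left them, time stands still between calls to the robot, and variables do not carry over. Pictures are saved under pics/ and viewed, at most 14 in all, crops included, and the job is handed in when it is done.

Besides the shell and the picture viewer there is one more tool, called after "Emit:" as name(argument=value, ...) on one line, values as JSON. carry_out: Moves the arm, as the interface text tells. Its arguments: {"type":"object","properties":{"plan":{"type":"array","items":{"type":"array"}},"grip":{"type":"number"}},"required":["plan"]}

```bash
ls; mkdir -p pics; cat > h.py <<'E'
import numpy as np, cv2
from scipy.spatial.transform import Rotation as R
from cell import read_state, cams, arm, models
def T(p,rpy):
    M=np.eye(4); o=np.asarray(rpy,float)
    M[:3,:3]=o if o.shape==(3,3) else (R.from_euler('xyz',o).as_matrix() if o.size==3 else R.from_quat(o).as_matrix())
    M[:3,3]=p; return M
def tool():
    s=read_state(); return T(s['position'],s['orientation'])
def get(n):
    Tt=tool(); im=cams.get_image(n)
    im['T']=Tt@np.array(im['hand_eye']) if n=='wrist' else T(im['position'],im['orientation'])
    return im
def cloud(im):
    K=im['intrinsics'];d=im['depth'];v,u=np.mgrid[:480,:640]
    P=np.stack([(u-K[0][2])/K[0][0]*d,-(v-K[1][2])/K[1][1]*d,-d],-1)
    return P@im['T'][:3,:3].T+im['T'][:3,3]
def w(im,p): return im['T'][:3,:3]@np.array(p)+im['T'][:3,3]
def save(im,n,crop=None,s=1):
    a=im['pixels'][:,:,::-1]
    if crop: a=a[crop[1]:crop[3],crop[0]:crop[2]]
    cv2.imwrite('pics/'+n,cv2.resize(a,None,fx=s,fy=s))
E
python3 - <<'E'
from h import *
s=read_state();print(s, arm.grasp_offset)
for n in ['top','side']:
    im=get(n);save(im,n+'.png');print(n,{k:v for k,v in im.items() if k not in('pixels','depth')})
    for t in ['collar','spacer','roll','stand','rest','cradle','spare_roll','block','jar']:
        for f in (models.recognise,models.spot_point):
            print(t,f.__name__[:4],[(round(d['score'],2),w(im,d['location']).round(3).tolist()) for d in f(n,t)][:4])
E
```

```text
pics
{'t': 0.0, 'q': array([ 1.05192151e+00,  3.59470144e-01,  1.51142024e+00, -7.91001912e-06,
        1.27249972e+00, -1.15103248e-01]), 'qd': array([0.00078626, 0.00031923, 0.00073896, 0.00036838, 0.00058753,
       0.00156649]), 'joint_torque': array([-7.50437193e-04, -5.15371192e+01, -2.70716339e+01,  6.72915392e-02,
        3.49892420e-02, -1.65307843e-04]), 'position': array([0.23540272, 0.55114688, 0.22183499]), 'orientation': array([-3.13980623e+00, -1.98929230e-04,  2.73782324e+00]), 'wrist_force': array([ 0.18179299, -0.40314877, -0.46092813]), 'ft_torque': array([-0.01018196, -0.03981459, -0.007174  ]), 'grip_force': 0.0, 'gripper_width': 0.08780836671318255} 0.0187
top {'intrinsics': array([[438.58959263,   0.        , 323.38543096],
       [  0.        , 438.58959263, 244.33773666],
       [  0.        ,   0.        ,   1.        ]]), 'position': array([ 0.51377122, -0.01743884,  0.97798425]), 'orientation': array([ 0.02660357,  0.03353488, -1.54612054]), 'T': array([[ 0.02465941,  0.99936383, -0.02576537,  0.51377122],
       [-0.9991335 ,  0.02377295, -0.03416285, -0.
[... 2081 characters left out ...]
365, -0.02, 0.031]), (0.59, [0.633, -0.006, 0.086])]
stand call [(0.88, [0.574, 0.025, 0.015])]
stand call [(0.79, [0.587, 0.015, 0.002])]
rest call [(0.88, [0.492, 0.28, 0.009])]
rest call [(0.66, [0.495, 0.274, 0.003])]
cradle call [(0.59, [0.491, -0.24, 0.015])]
cradle call [(0.7, [0.497, -0.253, 0.003]), (0.68, [0.635, 0.002, 0.086])]
spare_roll call [(0.93, [0.377, -0.113, 0.029])]
spare_roll call [(0.62, [0.377, -0.121, -0.001]), (0.55, [0.587, 0.017, 0.091]), (0.35, [0.392, 0.112, 0.002])]
block call [(0.98, [0.388, 0.119, 0.023])]
block call [(0.65, [0.394, 0.114, 0.002])]
jar call [(0.62, [0.709, -0.161, 0.042])]
jar call [(0.67, [0.722, -0.176, -0.0]), (0.43, [0.586, 0.011, 0.09])]
```

View pics/top.png

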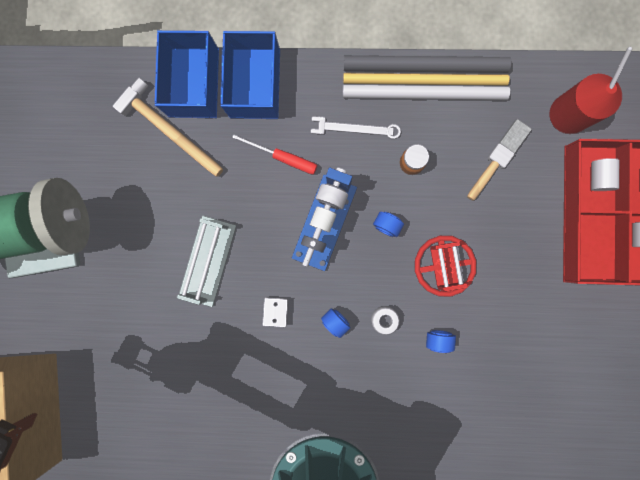

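View pics/side.png

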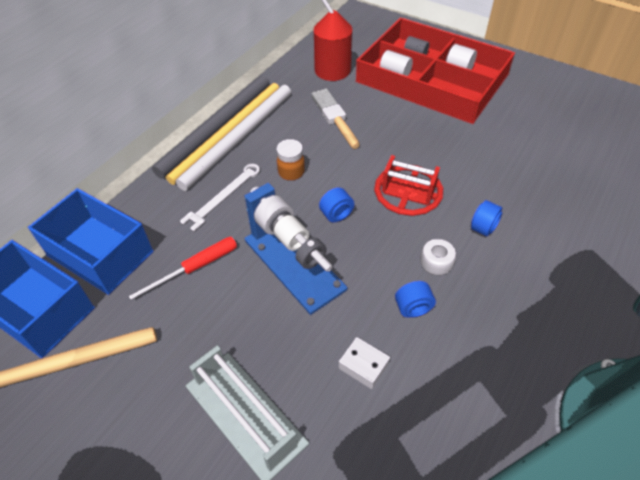

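The roll is the bright ring on the bar at top pixels (333,193), next to the post. The look-alikes are the blue rings at (390,223), (335,322) and (441,341), all lying on the bench. The spacer is at (324,216) and the collar at (311,242), towards the free end. Next I fit the fixtures from depth.

```bash
cat > fit.py <<'E'
from h import *
ims={n:get(n) for n in('top','side')}
C={n:cloud(i) for n,i in ims.items()}
def line(P): # 2D principal line
    c=P.mean(0);u,s,v=np.linalg.svd(P-c,full_matrices=False);d=v[0]*np.sign(v[0][0]);return c,np.arctan2(d[1],d[0])
for n in C:
    c=C[n]; col=ims[n]['pixels'].astype(int)
    for nm,(x,y),r in [('stand',(.587,.015),.14),('rest',(.492,.274),.13),('cradle',(.498,-.254),.06)]:
        m=(np.hypot(c[...,0]-x,c[...,1]-y)<r)&(ims[n]['depth']>0)
        lo,hi={'stand':(.006,.02),'rest':(.004,.013),'cradle':(.0,.0)}[nm]
        if hi:
            b=m&(c[...,2]>lo)&(c[...,2]<hi); P=c[b]
            b8=cv2.morphologyEx(b.astype(np.uint8),cv2.MORPH_OPEN,np.ones((3,3),np.uint8))
            P=c[b8>0]; rc=cv2.minAreaRect(P[:,:2].astype(np.float32)); print(n,nm,'base',len(P),np.round(rc[0],4),np.round(rc[1],3),round(rc[2],1),P[:,2].mean().round(4))
        if nm!='stand':
            b=m&(c[...,2]>.046)&(c[...,2]<.058)&(col.min(-1)>140); P=c[b]
            # orientation by minAreaRect
            rc=cv2.minAreaRect(P[:,:2].astype(np.float32)); print(n,nm,'rails',len(P),np.round(rc[0],4),np.round(rc[1],3),round(rc[2],1),P[:,2].mean().round(4))
    for t,x in [('collar',(.535,.032)),('spacer',(.588,.015)),('roll',(.635,-.003))]:
        for g in models.regions_of(n,t):
            P=c[g['pixels']&(ims[n]['depth']>0)]
            if len(P) and np.hypot(*(np.median(P,0)[:2]-x))<.03:
                Pt=P[P[:,2]>np.percentile(P[:,2],98)-.008]; print(n,t,round(g['score'],2),'top z',np.percentile(P[:,2],98).round(4),'crest',Pt.mean(0).round(4))
    m=(np.hypot(c[...,0]-.51,c[...,1]-.041)<.03)&(c[...,2]>.1)&(c[...,2]<.11)
    if m.sum()>5: print(n,'bar end?',c[m].min(0).round(3),c[m].max(0).round(3),c[m].mean(0).round(4))
E
python3 fit.py
```

```text
top stand base 1566 [0.5873 0.0156] [0.08 0.2 ] 70.3 0.0123
top rest base 2089 [0.496  0.2752] [0.081 0.189] 75.4 0.0083
top rest rails 534 [0.495  0.2726] [0.049 0.175] 72.6 0.0536
top cradle rails 277 [ 0.4981 -0.2516] [0.079 0.038] 10.8 0.0532
top collar 0.66 top z 0.1176 crest [0.5373 0.0334 0.1136]
top spacer 0.79 top z 0.1136 crest [0.5875 0.0151 0.1099]
top roll 0.95 top z 0.1215 crest [ 0.6342 -0.0015  0.1179]
top bar end? [0.492 0.015 0.1  ] [0.538 0.055 0.11 ] [0.5138 0.0404 0.1053]
side stand base 3370 [ 0.5935 -0.019 ] [0.21 0.23] 90.0 0.0122
side rest base 5057 [0.4943 0.2743] [0.08  0.191] 75.2 0.008
side rest rails 1323 [0.496  0.2753] [0.047 0.176] 75.1 0.0532
side cradle rails 348 [ 0.4971 -0.2519] [0.08  0.041] 9.0 0.0525
side spacer 0.75 top z 0.1128 crest [0.5846 0.0171 0.1096]
side bar end? [0.49  0.016 0.1  ] [0.54  0.057 0.11 ] [0.5155 0.042  0.1051]
```

```bash
cat >> h.py <<'E'
ST=(.5873,.0156,np.deg2rad(-19.7)); RE=(.4950,.2748,np.deg2rad(-14.7)); CR=(.4977,-.2530,np.deg2rad(10))
def at(F,x,y=0): return F[0]+x*np.cos(F[2])-y*np.sin(F[2]),F[1]+x*np.sin(F[2])+y*np.cos(F[2])
def go(F,x,z,y=0,half=np.pi):
    """shift/turn to put grasp point at fixture coords x,y, height z (world), tool x along fixture -x"""
    X,Y=at(F,x,y); G=np.eye(4); G[:3,:3]=R.from_euler('xyz',[np.pi,0,F[2]+half]).as_matrix(); G[:3,3]=[X,Y,z-arm.grasp_offset]
    D=np.linalg.inv(tool())@G
    print('shift',D[:3,3].round(4).tolist(),'turn',R.from_matrix(D[:3,:3]).as_rotvec().round(3).tolist())
def where(F):
    p=tool(); a=p[:3,3]+p[:3,2]*-arm.grasp_offset-[F[0],F[1],0]; c,s=np.cos(F[2]),np.sin(F[2])
    print('grasp pt in fixture',np.round([a[0]*c+a[1]*s,-a[0]*s+a[1]*c,a[2]],4))
E
python3 -c "
from h import *
go(ST,-.053,.26)"
```

```text
shift [-0.481, -0.358, -0.0186] turn [-0.0, -0.0, -0.06]
```

Emit:
carry_out(plan=[[[-0.05,-0.037,-0.015],[0,0,-0.02]],[[-0.095,-0.07,-0.018],[0,0,-0.04]],[[-0.14,-0.105,-0.0186],[0,0,-0.06]],[[-0.19,-0.14,-0.0186],[0,0,-0.06]],[[-0.235,-0.175,-0.0186],[0,0,-0.06]]])

```text
t: 2.92
position: [0.3841, 0.2969, 0.2415]
orientation: [3.141, 0.001, 2.798]
wrist_force: [1.2, -0.0, 0.5]
gripper_width: 0.0878
grip_force: 0.0
```

Emit:
carry_out(plan=[[[-0.05,-0.032,0],[0,0,0]],[[-0.1,-0.065,0],[0,0,0]],[[-0.15,-0.1,0],[0,0,0]],[[-0.2,-0.14,0],[0,0,0]],[[-0.235,-0.168,0],[0,0,0]]])

```text
t: 3.55
position: [0.549, 0.0587, 0.2414]
orientation: [-3.142, 0.001, 2.796]
wrist_force: [0.0, 0.5, 0.1]
gripper_width: 0.0878
grip_force: 0.0
```

```bash
cat > look.py <<'E'
from h import *
import sys
im=get('wrist');save(im,sys.argv[1]);c=cloud(im);where(ST);go(ST,-.053,.13)
ok=im['depth']>0
for t in ['collar','spacer','roll']:
    print(t,[(round(d['score'],2),w(im,d['location']).round(4).tolist()) for d in models.spot_point('wrist',t)][:3])
cs,sn=np.cos(ST[2]),np.sin(ST[2])
L=np.stack([(c[...,0]-ST[0])*cs+(c[...,1]-ST[1])*sn,-(c[...,0]-ST[0])*sn+(c[...,1]-ST[1])*cs,c[...,2]],-1)[ok]
m=(abs(L[:,1])<.04)&(L[:,2]>.07)&(L[:,0]<.078)
for x0 in np.arange(-.11,.08,.01):
    q=L[m&(abs(L[:,0]-x0)<.005)]
    if len(q)>5: print(round(x0,3),'zmax',q[:,2].max().round(4),'y',np.percentile(q[:,1],[1,99]).round(4),'ytop',q[q[:,2]>q[:,2].max()-.004][:,1].mean().round(4))
E
python3 look.py w1.png
```

```text
grasp pt in fixture [-0.0462  0.0248  0.2602]
shift [0.0074, -0.0245, 0.1302] turn [-0.002, 0.005, -0.003]
collar [(0.68, [0.5385, 0.0341, 0.0877])]
spacer [(0.91, [0.5856, 0.0189, 0.0902]), (0.29, [0.7272, -0.1802, 0.0]), (0.22, [0.6339, -0.001, 0.0894])]
roll [(0.82, [0.6356, 0.0007, 0.0892]), (0.74, [0.3696, -0.0135, 0.0276]), (0.61, [0.5891, -0.1224, 0.0264])]
-0.1 zmax 0.1065 y [-0.0053  0.0057] ytop 0.0002
-0.09 zmax 0.3455 y [-0.0386  0.0056] ytop -0.0248
-0.08 zmax 0.3464 y [-0.0382  0.0387] ytop -0.024
-0.07 zmax 0.3506 y [-0.0351  0.0392] ytop 0.0315
-0.06 zmax 0.3448 y [-0.0281  0.0206] ytop -0.0215
-0.05 zmax 0.3363 y [-0.0209  0.023 ] ytop -0.0168
-0.04 zmax 0.3284 y [-0.0175  0.0173] ytop -0.0168
-0.03 zmax 0.1062 y [-0.0052  0.0058] ytop 0.0002
-0.02 zmax 0.1122 y [-0.02    0.0209] ytop 0.0003
-0.01 zmax 0.1128 y [-0.0201  0.0217] ytop 0.0003
-0.0 zmax 0.1122 y [-0.02    0.0216] ytop 0.0003
0.01 zmax 0.1125 y [-0.0204  0.0215] ytop 0.0005
0.02 zmax 0.1125 y [-0.0198  0.0215] ytop 0.0003
0.03 zmax 0.1198 y [-0.0277  0.0278] ytop 0.0005
0.04 zmax 0.1212 y [-0.0272  0.0297] ytop 0.0003
0.05 zmax 0.1207 y [-0.0274  0.0297] ytop 0.0001
0.06 zmax 0.1209 y [-0.0277  0.0297] ytop 0.0003
0.07 zmax 0.1185 y [-0.0204  0.0229] ytop -0.0018
```

View pics/w1.png

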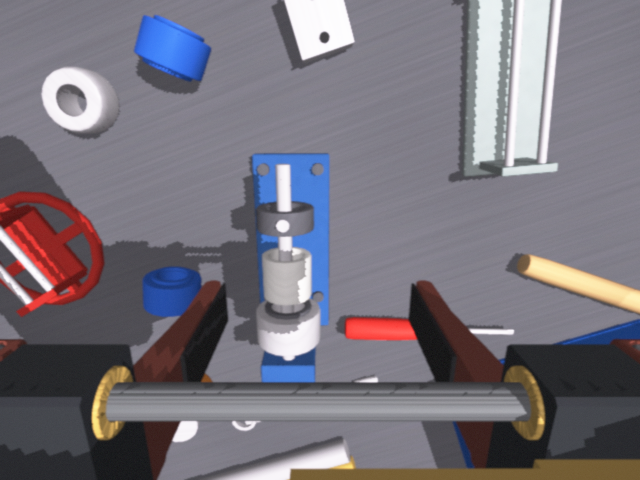

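Emit:
carry_out(plan=[[[0.0074,-0.0245,0.03],[0,0.003,0]],[[0.0074,-0.0245,0.06],[0,0.003,0]],[[0.0074,-0.0245,0.09],[0,0.003,0]],[[0.0074,-0.0245,0.11],[0,0.003,0]],[[0.0074,-0.0245,0.11],[0,0.003,0]]])

```text
t: 4.38
position: [0.5303, 0.042, 0.1301]
orientation: [-3.141, -0.007, 2.799]
wrist_force: [-0.3, 0.3, 0.4]
gripper_width: 0.0878
grip_force: 0.0
```

```bash
python3 -c "
from h import *
where(ST);go(ST,-.053,.09)"
```

```text
grasp pt in fixture [-0.0624  0.0056  0.1488]
shift [-0.01, -0.0056, 0.0587] turn [-0.001, -0.007, 0.002]
```

The view agrees with the fits: collar at (285,218), spacer at (287,277), roll at (288,328). The arm is a few mm off target, so I settle before correcting.

Emit:
carry_out(plan=[[[0,0,0],[0,0,0]],[[0,0,0],[0,0,0]]])

```text
t: 4.62
position: [0.5332, 0.0408, 0.1324]
orientation: [3.141, -0.001, 2.798]
wrist_force: [-0.2, 0.5, -0.0]
gripper_width: 0.0883
grip_force: 0.0
```

```bash
python3 -c "
from h import *
where(ST);go(ST,-.053,.09)"
```

```text
grasp pt in fixture [-0.0594  0.0055  0.1511]
shift [-0.0065, -0.0056, 0.0611] turn [0.001, -0.001, 0.001]
```

Emit:
carry_out(plan=[[[-0.0065,-0.0056,0.015],[0,0,0]],[[-0.0065,-0.0056,0.025],[0,0,0]],[[-0.0065,-0.0056,0.025],[0,0,0]],[[-0.0065,-0.0056,0.025],[0,0,0]],[[-0.0065,-0.0056,0.025],[0,0,0]]])

```text
t: 5.25
position: [0.5368, 0.0331, 0.1065]
orientation: [3.142, -0.003, 2.798]
wrist_force: [-0.2, 0.4, 0.6]
gripper_width: 0.0878
grip_force: 0.0
```

```bash
python3 -c "
from h import *
where(ST);go(ST,-.053,.09)"
```

```text
grasp pt in fixture [-0.0534 -0.0005  0.1252]
shift [-0.0005, 0.0005, 0.0352] turn [0.0, -0.003, 0.0]
```

Emit:
carry_out(plan=[[[-0.0005,0.0005,0.015],[0,-0.003,0]],[[-0.0005,0.0005,0.03],[0,-0.003,0]],[[-0.0005,0.0005,0.035],[0,-0.003,0]],[[-0.0005,0.0005,0.035],[0,-0.003,0]],[[-0.0005,0.0005,0.035],[0,-0.003,0]]])

```text
t: 5.88
position: [0.5374, 0.0334, 0.0713]
orientation: [-3.142, 0.0, 2.798]
wrist_force: [-0.2, 0.1, -0.2]
gripper_width: 0.0878
grip_force: 0.0
```

Emit:
carry_out(plan=[[[0,0,0],[0,0,0]],[[0,0,0],[0,0,0]],[[0,0,0],[0,0,0]],[[0,0,0],[0,0,0]],[[0,0,0],[0,0,0]]], grip=0.04)

```text
t: 6.5
position: [0.5372, 0.0334, 0.0713]
orientation: [-3.142, 0.0, 2.798]
wrist_force: [-0.0, 0.6, -0.3]
gripper_width: 0.0497
grip_force: 30.0
```

```bash
python3 -c "
from h import *
where(ST);s=read_state();print(s['gripper_width'],s['grip_force'],s['wrist_force'])"
```

```text
grasp pt in fixture [-0.0532 -0.0001  0.09  ]
0.04969381825714445 30.000137239694595 [-0.0255513   0.64356149 -0.27539973]
```

Emit:
carry_out(plan=[[[0,0,-0.005],[0,0,0]],[[0,0,-0.01],[0,0,0]],[[0,0,-0.01],[0,0,0]],[[0.01,0,-0.01],[0,0,0]],[[0.03,0,-0.01],[0,0,0]]])

```text
t: 7.12
position: [0.5086, 0.0436, 0.0811]
orientation: [-3.142, 0.0, 2.797]
wrist_force: [-1.2, 0.0, -0.9]
gripper_width: 0.05
grip_force: 30.0
```

Emit:
carry_out(plan=[[[0.02,0,0],[0,0,0]],[[0.04,0,0],[0,0,0]],[[0.06,0,0],[0,0,0]],[[0.075,0,0],[0,0,0]],[[0.075,0,0],[0,0,0]]])

```text
t: 7.75
position: [0.4367, 0.0691, 0.0811]
orientation: [-3.141, -0.001, 2.799]
wrist_force: [0.4, 0.4, -1.1]
gripper_width: 0.0503
grip_force: 30.0
```

Emit:
carry_out(plan=[[[0.01,0,-0.015],[0,0,0]],[[0.01,0,-0.035],[0,0,0]],[[0.01,0,-0.05],[0,0,0]],[[0.01,0,-0.05],[0,0,0]],[[0.01,0,-0.05],[0,0,0]]])

```text
t: 8.38
position: [0.4289, 0.0721, 0.1313]
orientation: [3.142, 0.0, 2.798]
wrist_force: [-1.1, 0.1, -0.8]
gripper_width: 0.0498
grip_force: 30.0
```

```bash
python3 -c "
from h import *
where(ST);s=read_state();print(s['gripper_width'],s['grip_force'],s['wrist_force']);go(RE,-.045,.15);print(at(RE,-.045))"
```

```text
grasp pt in fixture [-0.1681 -0.0002  0.15  ]
0.04975677892374251 29.99971702694893 [-1.14308858  0.13720177 -0.76232971]
shift [0.051, 0.2092, 0.0] turn [-0.0, 0.0, -0.087]
(np.float64(0.45147295112508556), np.float64(0.28621910750631624))
```

Emit:
carry_out(plan=[[[0.012,0.05,0],[0,0,-0.03]],[[0.025,0.1,0],[0,0,-0.06]],[[0.038,0.155,0],[0,0,-0.087]],[[0.048,0.195,0],[0,0,-0.087]],[[0.051,0.2092,0],[0,0,-0.087]]])

```text
t: 9.0
position: [0.4512, 0.2882, 0.1304]
orientation: [-3.141, -0.001, 2.887]
wrist_force: [-0.9, 0.4, -0.9]
gripper_width: 0.0502
grip_force: 30.0
```

Emit:
carry_out(plan=[[[0,0,0],[0,0,0]],[[0,0,0],[0,0,0]],[[0,0,0],[0,0,0]]])

```text
t: 9.38
position: [0.4512, 0.2849, 0.1311]
orientation: [-3.141, -0.001, 2.883]
wrist_force: [-0.3, 0.2, -2.0]
gripper_width: 0.0499
grip_force: 30.0
```

```bash
cat > rails.py <<'E'
from h import *
import sys
F={'RE':RE,'CR':CR}[sys.argv[1]]
im=get('wrist');save(im,sys.argv[2]);c=cloud(im)
cs,sn=np.cos(F[2]),np.sin(F[2])
L=np.stack([(c[...,0]-F[0])*cs+(c[...,1]-F[1])*sn,-(c[...,0]-F[0])*sn+(c[...,1]-F[1])*cs,c[...,2]],-1)[im['depth']>0]
for s in(-1,1):
    q=L[(abs(L[:,1]-s*.015)<.009)&(L[:,2]>.0505)&(L[:,2]<.0565)&(abs(L[:,0])<(.075 if F is RE else .035))]
    if len(q)>20: print('rail',s,len(q),'x',q[:,0].min().round(3),q[:,0].max().round(3),'y=a+bx',np.polyfit(q[:,0],q[:,1],1)[::-1].round(4),'z',np.percentile(q[:,2],95).round(4))
q=L[(abs(L[:,1])<.03)&(L[:,2]>.0575)&(L[:,2]<.0625)&(abs(L[:,0])<.1)]
h,e=np.histogram(q[:,0],bins=np.arange(-.1,.1,.0025));print('plates',[(round(a,4),n) for a,n in zip(e,h) if n>8])
E
python3 rails.py RE w2.png; python3 -c "
from h import *
where(RE);go(RE,-.045,.0765)"
```

```text
rail -1 885 x -0.075 0.064 y=a+bx [-0.0142 -0.0005] z 0.054
rail 1 907 x -0.075 0.064 y=a+bx [0.0156 0.0005] z 0.0541
plates [(np.float64(-0.09), np.int64(20)), (np.float64(-0.0875), np.int64(332)), (np.float64(-0.085), np.int64(298)), (np.float64(-0.0825), np.int64(291)), (np.float64(-0.08), np.int64(63))]
grasp pt in fixture [-0.0449 -0.0011  0.1499]
shift [0.0001, 0.0012, 0.0734] turn [-0.001, -0.0, -0.002]
```

Emit:
carry_out(plan=[[[0,0.0019,0.02],[0,0,0]],[[0,0.0019,0.04],[0,0,0]],[[0,0.0019,0.06],[0,0,0]],[[0,0.0019,0.07],[0,0,0]],[[0,0.0019,0.0735],[0,0,0]]])

```text
t: 10.05
position: [0.4518, 0.2877, 0.0574]
orientation: [-3.141, -0.0, 2.884]
wrist_force: [0.5, -0.3, -0.6]
gripper_width: 0.0501
grip_force: 30.0
```

Emit:
carry_out(plan=[[[0,0,0.001],[0,0,0]],[[0,0,0.001],[0,0,0]],[[0,0,0.001],[0,0,0]]])

```text
t: 10.42
position: [0.4523, 0.2883, 0.0572]
orientation: [3.141, 0.001, 2.885]
wrist_force: [-0.8, -1.0, 0.3]
gripper_width: 0.0499
grip_force: 30.0
```

```bash
python3 -c "
from h import *
where(RE);print(read_state()['wrist_force'])"
```

```text
grasp pt in fixture [-0.0448  0.0022  0.0759]
[-0.84439915 -1.04746314  0.27523383]
```

Emit:
carry_out(plan=[[[0,-0.0012,0],[0,0,0]],[[0,-0.0012,0],[0,0,0]]])

```text
t: 10.68
position: [0.4515, 0.2869, 0.0568]
orientation: [-3.142, 0.0, 2.885]
wrist_force: [0.0, 0.3, -0.5]
gripper_width: 0.0498
grip_force: 30.0
```

Emit:
carry_out(plan=[[[0,0,0],[0,0,0]],[[0,0,0],[0,0,0]],[[0,0,0],[0,0,0]],[[0,0,0],[0,0,0]]], grip=0.0878)

```text
t: 11.18
position: [0.4516, 0.287, 0.0568]
orientation: [-3.142, 0.0, 2.885]
wrist_force: [-0.2, -0.1, -0.1]
gripper_width: 0.0856
grip_force: 0.0
```

Emit:
carry_out(plan=[[[0,0,-0.015],[0,0,0]],[[0,0,-0.04],[0,0,0]],[[0,0,-0.08],[0,0,0]],[[0,0,-0.12],[0,0,0]],[[0,0,-0.12],[0,0,0]]])

```text
t: 11.8
position: [0.454, 0.2882, 0.1809]
orientation: [3.137, 0.006, 2.885]
wrist_force: [-0.1, -0.1, -0.3]
gripper_width: 0.0876
grip_force: 0.0
```

```bash
cat > rings.py <<'E'
from h import *
import sys
# ring state in fixture: crest of highest surface per x bin
F={'RE':RE,'CR':CR,'ST':ST}[sys.argv[1]]; cam=sys.argv[2]
im=get(cam);save(im,sys.argv[3]);c=cloud(im)
cs,sn=np.cos(F[2]),np.sin(F[2])
L=np.stack([(c[...,0]-F[0])*cs+(c[...,1]-F[1])*sn,-(c[...,0]-F[0])*sn+(c[...,1]-F[1])*cs,c[...,2]],-1)[im['depth']>0]
q=L[(abs(L[:,1])<.035)&(L[:,2]>.062)&(L[:,2]<.14)&(abs(L[:,0])<.12)]
for x0 in np.arange(-.12,.12,.005):
    b=q[(q[:,0]>=x0)&(q[:,0]<x0+.005)]
    if len(b)>4: print(round(x0,3),len(b),'z',np.percentile(b[:,2],97).round(4),'y',np.percentile(b[:,1],[2,98]).round(4))
E
python3 rings.py RE wrist w3.png; python3 -c "
from h import *
go(ST,0,.2)"
```

```text
-0.06 92 z 0.0961 y [-0.0213  0.0228]
-0.055 801 z 0.0985 y [-0.0224  0.0238]
-0.05 488 z 0.1002 y [-0.0226  0.0231]
-0.045 418 z 0.1002 y [-0.0228  0.0232]
-0.04 366 z 0.0989 y [-0.0227  0.0232]
shift [-0.1993, -0.2288, -0.0024] turn [0.003, 0.003, 0.087]
```

Emit:
carry_out(plan=[[[-0.04,-0.046,0],[0,0,0.03]],[[-0.08,-0.092,0],[0,0,0.06]],[[-0.12,-0.138,0],[0,0,0.087]],[[-0.16,-0.183,0],[0,0,0.087]],[[-0.1993,-0.2288,0],[0,0,0.087]]])

```text
t: 12.48
position: [0.5858, 0.0133, 0.1754]
orientation: [-3.141, -0.002, 2.798]
wrist_force: [0.0, 0.8, 0.3]
gripper_width: 0.0878
grip_force: 0.0
```

Emit:
carry_out(plan=[[[0,0,0],[0,0,0]],[[0,0,0.03],[0,0,0]],[[0,0,0.06],[0,0,0]],[[0,0,0.06],[0,0,0]],[[0,0,0.06],[0,0,0]]])

```text
t: 13.1
position: [0.586, 0.0158, 0.1171]
orientation: [-3.142, -0.0, 2.799]
wrist_force: [0.6, -0.2, 0.1]
gripper_width: 0.0877
grip_force: 0.0
```

```bash
python3 -c "
from h import *
where(ST);go(ST,0,.09)"
```

```text
grasp pt in fixture [-0.0013 -0.0003  0.1358]
shift [-0.0013, 0.0003, 0.0458] turn [-0.0, -0.0, 0.001]
```

Emit:
carry_out(plan=[[[-0.001,0,0.02],[0,0,0]],[[-0.001,0,0.038],[0,0,0]],[[-0.001,0,0.046],[0,0,0]],[[-0.001,0,0.046],[0,0,0]],[[-0.001,0,0.046],[0,0,0]]])

```text
t: 13.72
position: [0.5879, 0.0148, 0.0717]
orientation: [3.141, 0.001, 2.798]
wrist_force: [-0.8, -0.6, 0.4]
gripper_width: 0.088
grip_force: 0.0
```

Emit:
carry_out(plan=[[[0,0,0],[0,0,0]],[[0,0,0],[0,0,0]],[[0,0,0],[0,0,0]],[[0,0,0],[0,0,0]],[[0,0,0],[0,0,0]]], grip=0.034)

```text
t: 14.35
position: [0.5871, 0.0147, 0.0707]
orientation: [-3.141, -0.0, 2.798]
wrist_force: [0.2, -0.3, -0.1]
gripper_width: 0.0435
grip_force: 30.0
```

Emit:
carry_out(plan=[[[0,0,-0.005],[0,0,0]],[[0,0,-0.01],[0,0,0]],[[0,0,-0.01],[0,0,0]],[[0.01,0,-0.01],[0,0,0]],[[0.03,0,-0.01],[0,0,0]]])

```text
t: 14.98
position: [0.5586, 0.0249, 0.0806]
orientation: [-3.142, 0.0, 2.797]
wrist_force: [-0.3, -0.9, -0.7]
gripper_width: 0.044
grip_force: 30.0
```

```bash
python3 -c "
from h import *
where(ST);s=read_state();print(s['gripper_width'],s['grip_force'],s['wrist_force'])"
```

```text
grasp pt in fixture [-0.0302 -0.0009  0.0993]
0.04398357538648063 29.999191761016846 [-0.29217655 -0.94964755 -0.65684487]
```

Now I slide it off, lift, and travel to the rest at x = +0.03.

Emit:
carry_out(plan=[[[0.025,0,0],[0,0,0]],[[0.05,0,0],[0,0,0]],[[0.075,0,0],[0,0,0]],[[0.1,0,0],[0,0,0]],[[0.125,0,0],[0,0,0]]])

```text
t: 15.6
position: [0.4395, 0.0674, 0.0807]
orientation: [-3.141, -0.001, 2.798]
wrist_force: [-0.8, 0.4, -1.8]
gripper_width: 0.0439
grip_force: 30.0
```

Emit:
carry_out(plan=[[[0.005,0,-0.005],[0,0,0]],[[0.005,0,-0.025],[0,0,0]],[[0.005,0,-0.055],[0,0,0]],[[0.005,0,-0.055],[0,0,0]],[[0.005,0,-0.055],[0,0,0]]])

```text
t: 16.23
position: [0.4367, 0.0685, 0.1355]
orientation: [-3.142, 0.0, 2.798]
wrist_force: [-0.5, 0.8, -1.3]
gripper_width: 0.0437
grip_force: 30.0
```

```bash
python3 -c "
from h import *
where(ST);go(RE,.03,.155,.0007);s=read_state();print(s['gripper_width'],s['grip_force'],s['wrist_force'])"
```

```text
grasp pt in fixture [-0.1596 -0.0009  0.1542]
shift [-0.0151, 0.2172, -0.0008] turn [-0.0, 0.0, -0.087]
0.04367866834911772 29.99933749437332 [-0.49800085  0.78188785 -1.34149442]
```

Emit:
carry_out(plan=[[[-0.004,0.05,0],[0,0,-0.03]],[[-0.008,0.1,0],[0,0,-0.06]],[[-0.012,0.155,0],[0,0,-0.087]],[[-0.014,0.2,0],[0,0,-0.087]],[[-0.0151,0.2172,0],[0,0,-0.087]]])

```text
t: 16.85
position: [0.5242, 0.27, 0.1341]
orientation: [-3.141, -0.001, 2.887]
wrist_force: [0.5, 0.4, -1.5]
gripper_width: 0.0434
grip_force: 30.0
```

Emit:
carry_out(plan=[[[0,0,0],[0,0,0]],[[0,0,0.02],[0,0,0]],[[0,0,0.05],[0,0,0]],[[0,0,0.05],[0,0,0]],[[0,0,0.05],[0,0,0]]])

```text
t: 17.48
position: [0.5239, 0.2671, 0.0863]
orientation: [-3.141, -0.0, 2.884]
wrist_force: [1.2, 0.1, -2.1]
gripper_width: 0.0436
grip_force: 30.0
```

```bash
python3 -c "
from h import *
where(RE);go(RE,.03,.072,.0007)"
```

```text
grasp pt in fixture [ 2.99e-02 -1.00e-04  1.05e-01]
shift [-0.0001, 0.0008, 0.033] turn [-0.0, -0.0, -0.001]
```

Emit:
carry_out(plan=[[[0,0.0008,0.012],[0,0,0]],[[0,0.0008,0.024],[0,0,0]],[[0,0.0008,0.032],[0,0,0]],[[0,0.0008,0.0338],[0,0,0]],[[0,0.0008,0.0338],[0,0,0]]])

```text
t: 18.1
position: [0.5237, 0.2686, 0.0521]
orientation: [-3.141, -0.001, 2.885]
wrist_force: [-2.0, -2.2, 6.0]
gripper_width: 0.0438
grip_force: 30.0
```

Emit:
carry_out(plan=[[[0,0,0],[0,0,0]],[[0,0,0],[0,0,0]],[[0,0,0],[0,0,0]],[[0,0,0],[0,0,0]],[[0,0,0],[0,0,0]]], grip=0.0878)

```text
t: 18.73
position: [0.5242, 0.2688, 0.0519]
orientation: [-3.141, 0.0, 2.885]
wrist_force: [0.2, -0.2, -0.2]
gripper_width: 0.0871
grip_force: 0.0
```

Emit:
carry_out(plan=[[[0,0,-0.015],[0,0,0]],[[0,0,-0.04],[0,0,0]],[[0,0,-0.08],[0,0,0]],[[0,0,-0.12],[0,0,0]],[[0,0,-0.12],[0,0,0]]])

```text
t: 19.35
position: [0.5268, 0.2699, 0.1764]
orientation: [3.137, 0.007, 2.885]
wrist_force: [0.5, -0.5, -1.3]
gripper_width: 0.0878
grip_force: 0.0
```

```bash
python3 rings.py RE wrist w4.png; python3 -c "
from h import *
go(ST,.05,.2)"
```

```text
-0.055 647 z 0.0989 y [-0.0222  0.0233]
-0.05 601 z 0.1003 y [-0.0224  0.0238]
-0.045 612 z 0.1001 y [-0.0225  0.0232]
-0.04 566 z 0.0987 y [-0.0225  0.0234]
-0.035 5 z 0.0945 y [-0.0179  0.0099]
0.005 203 z 0.0908 y [-0.0193  0.0211]
0.01 461 z 0.0921 y [-0.0193  0.0215]
0.015 412 z 0.0922 y [-0.0194  0.0216]
0.02 402 z 0.0923 y [-0.0196  0.0208]
0.025 396 z 0.0922 y [-0.0197  0.021 ]
0.03 389 z 0.0923 y [-0.0191  0.0211]
0.035 384 z 0.0925 y [-0.0192  0.0212]
0.04 368 z 0.0922 y [-0.0193  0.0213]
0.045 287 z 0.0922 y [-0.0194  0.0214]
shift [-0.1742, -0.234, -0.007] turn [0.003, 0.003, 0.087]
```

Emit:
carry_out(plan=[[[-0.036,-0.047,0],[0,0,0.03]],[[-0.072,-0.094,0],[0,0,0.06]],[[-0.108,-0.141,0],[0,0,0.087]],[[-0.142,-0.188,0],[0,0,0.087]],[[-0.1742,-0.234,0],[0,0,0.087]]])

```text
t: 20.02
position: [0.6327, -0.0035, 0.1705]
orientation: [-3.141, -0.002, 2.798]
wrist_force: [0.7, 0.1, 0.3]
gripper_width: 0.0875
grip_force: 0.0
```

Emit:
carry_out(plan=[[[0,0,0],[0,0,0]],[[0,0,0.03],[0,0,0]],[[0,0,0.05],[0,0,0]],[[0,0,0.05],[0,0,0]],[[0,0,0.05],[0,0,0]]])

```text
t: 20.65
position: [0.633, -0.001, 0.1221]
orientation: [-3.142, -0.0, 2.798]
wrist_force: [-0.3, -0.1, -0.3]
gripper_width: 0.0882
grip_force: 0.0
```

```bash
python3 rings.py ST wrist w5.png; python3 -c "
from h import *
where(ST);go(ST,.05,.09)"
```

```text
-0.085 240 z 0.1058 y [-0.0056  0.006 ]
-0.08 365 z 0.106 y [-0.0057  0.0058]
-0.075 353 z 0.106 y [-0.0057  0.0056]
-0.07 346 z 0.1061 y [-0.0058  0.0056]
-0.065 338 z 0.106 y [-0.0059  0.0057]
-0.06 328 z 0.106 y [-0.0056  0.0057]
-0.055 319 z 0.1061 y [-0.0055  0.0058]
-0.05 306 z 0.106 y [-0.0055  0.0059]
-0.045 309 z 0.1062 y [-0.0056  0.0059]
-0.04 303 z 0.106 y [-0.0057  0.006 ]
-0.035 290 z 0.1061 y [-0.0057  0.006 ]
-0.03 284 z 0.1058 y [-0.0058  0.0061]
-0.025 275 z 0.106 y [-0.0058  0.0056]
-0.02 260 z 0.106 y [-0.0054  0.0056]
-0.015 251 z 0.106 y [-0.0054  0.0057]
-0.01 250 z 0.106 y [-0.0055  0.0057]
-0.005 244 z 0.1058 y [-0.0055  0.0058]
0.0 239 z 0.106 y [-0.0056  0.0058]
0.005 239 z 0.1059 y [-0.0056  0.0059]
0.01 227 z 0.106 y [-0.0057  0.006 ]
0.015 232 z 0.1063 y [-0.0057  0.006 ]
0.02 218 z 0.1058 y [-0.0056  0.006 ]
0.025 384 z 0.1094 y [-0.0188  0.0199]
0.03 2512 z 0.1174 y [-0.0263  0.0267]
0.035 1239 z 0.1194 y [-0.0268  0.0269]
0.04 981 z 0.1196 y [-0.0264  0.0272]
0.045 949 z 0.1195 y [-0.0267  0.0269]
0.05 926 z 0.1195 y [-0.0264  0.0271]
0.055 898 z 0.1195 y [-0.0266  0.0273]
0.06 854 z 0.1195 y [-0.0267  0.027 ]
0.065 73 z 0.1186 y [-0.023   0.0258]
0.07 25 z 0.1059 y [-0.0037  0.004 ]
0.075 877 z 0.1123 y [-0.0225  0.0231]
0.08 1765 z 0.114 y [-0.0238  0.0244]
0.085 761 z 0.1144 y [-0.0235  0.0244]
0.09 691 z 0.1143 y [-0.0234  0.024 ]
0.095 534 z 0.1143 y [-0.0234  0.0237]
0.1 89 z 0.1116 y [-0.0211  0.0083]
0.105 11 z 0.1071 y [-0.0092  0.0096]
grasp pt in fixture [ 0.0492 -0.0002  0.1413]
shift [-0.0008, 0.0002, 0.0513] turn [0.0, 0.001, 0.001]
```

Emit:
carry_out(plan=[[[-0.0004,0,0.02],[0,0,0]],[[-0.0004,0,0.04],[0,0,0]],[[-0.0004,0,0.051],[0,0,0]],[[-0.0004,0,0.051],[0,0,0]],[[-0.0004,0,0.051],[0,0,0]]])

```text
t: 21.32
position: [0.6343, -0.0019, 0.0718]
orientation: [3.141, 0.001, 2.798]
wrist_force: [-0.4, -0.2, 0.3]
gripper_width: 0.0876
grip_force: 0.0
```

Emit:
carry_out(plan=[[[0,0,0],[0,0,0]],[[0,0,0],[0,0,0]],[[0,0,0],[0,0,0]],[[0,0,0],[0,0,0]],[[0,0,0],[0,0,0]]], grip=0.05)

```text
t: 21.95
position: [0.6338, -0.0018, 0.0711]
orientation: [3.142, 0.0, 2.798]
wrist_force: [-0.5, -0.0, 2.1]
gripper_width: 0.06
grip_force: 30.0
```

Emit:
carry_out(plan=[[[0,0,-0.005],[0,0,0]],[[0,0,-0.01],[0,0,0]],[[0,0,-0.01],[0,0,0]],[[0.01,0,-0.01],[0,0,0]],[[0.025,0,-0.01],[0,0,0]]])

```text
t: 22.58
position: [0.609, 0.0068, 0.0806]
orientation: [-3.141, -0.001, 2.798]
wrist_force: [-0.5, -0.7, -5.9]
gripper_width: 0.0598
grip_force: 30.0
```

```bash
python3 -c "
from h import *
where(ST);s=read_state();print(s['gripper_width'],s['grip_force'],s['wrist_force'])"
```

```text
grasp pt in fixture [ 0.0234 -0.001   0.0993]
0.05982038481221333 29.99847874045372 [-0.50641979 -0.70384079 -5.85906494]
```

Emit:
carry_out(plan=[[[0.02,0,0],[0,0,0]],[[0.04,0,0],[0,0,0]],[[0.06,0,0],[0,0,0]],[[0.08,0,0],[0,0,0]],[[0.1,0,0],[0,0,0]]])

```text
t: 23.2
position: [0.5138, 0.0408, 0.081]
orientation: [-3.141, -0.001, 2.798]
wrist_force: [0.8, 0.5, -6.2]
gripper_width: 0.0599
grip_force: 30.0
```

Emit:
carry_out(plan=[[[0.02,0,0],[0,0,0]],[[0.04,0,0],[0,0,0]],[[0.06,0,0],[0,0,0]],[[0.075,0,0],[0,0,0]],[[0.08,0,0],[0,0,0]]])

```text
t: 23.82
position: [0.439, 0.0676, 0.081]
orientation: [-3.141, -0.001, 2.798]
wrist_force: [0.7, -0.0, -6.7]
gripper_width: 0.0601
grip_force: 30.0
```

Emit:
carry_out(plan=[[[0,0,-0.01],[0,0,0]],[[0,0,-0.03],[0,0,0]],[[0,0,-0.065],[0,0,0]],[[0,0,-0.07],[0,0,0]],[[0,0,-0.07],[0,0,0]]])

```text
t: 24.45
position: [0.4412, 0.0671, 0.151]
orientation: [3.141, 0.001, 2.798]
wrist_force: [0.2, -0.0, -6.0]
gripper_width: 0.0605
grip_force: 30.0
```

```bash
python3 -c "
from h import *
where(ST);go(CR,0,.17);s=read_state();print(s['gripper_width'],s['grip_force'],s['wrist_force'])"
```

```text
grasp pt in fixture [-0.155  -0.0008  0.1697]
shift [-0.1612, -0.2822, -0.0001] turn [-0.0, 0.001, -0.519]
0.060503127827898316 29.998541325330734 [ 0.2414727  -0.00675878 -6.04816865]
```

Emit:
carry_out(plan=[[[-0.025,-0.043,0],[0,0,-0.08]],[[-0.05,-0.087,0],[0,0,-0.18]],[[-0.075,-0.131,0],[0,0,-0.28]],[[-0.1,-0.175,0],[0,0,-0.38]],[[-0.125,-0.219,0],[0,0,-0.46]]])

```text
t: 25.08
position: [0.4837, -0.1824, 0.1492]
orientation: [3.14, -0.002, -3.023]
wrist_force: [0.6, 0.3, -6.7]
gripper_width: 0.0602
grip_force: 30.0
```

Emit:
carry_out(plan=[[[0,0,0],[0,0,0]],[[0,0,0],[0,0,0]],[[0,0,0],[0,0,0]]])

```text
t: 25.45
position: [0.4834, -0.1797, 0.15]
orientation: [3.14, -0.002, -3.025]
wrist_force: [0.2, -0.1, -5.8]
gripper_width: 0.0604
grip_force: 30.0
```

```bash
python3 rails.py CR w6.png; python3 -c "
from h import *
where(CR);go(CR,0,.17);print(read_state()['q'].round(2))"
```

```text
rail -1 916 x -0.035 0.035 y=a+bx [-0.0136  0.0192] z 0.0541
rail 1 843 x -0.035 0.028 y=a+bx [0.0162 0.0194] z 0.054
plates [(np.float64(-0.0475), np.int64(227)), (np.float64(-0.045), np.int64(268)), (np.float64(-0.0425), np.int64(266)), (np.float64(-0.04), np.int64(96)), (np.float64(0.04), np.int64(84)), (np.float64(0.0425), np.int64(101)), (np.float64(0.045), np.int64(86)), (np.float64(0.0475), np.int64(52))]
grasp pt in fixture [-0.001   0.0746  0.169 ]
shift [-0.0053, -0.0744, -0.0011] turn [0.001, -0.001, -0.057]
[-0.49  0.32  1.77  0.    1.05 -2.18]
```

View pics/w6.png

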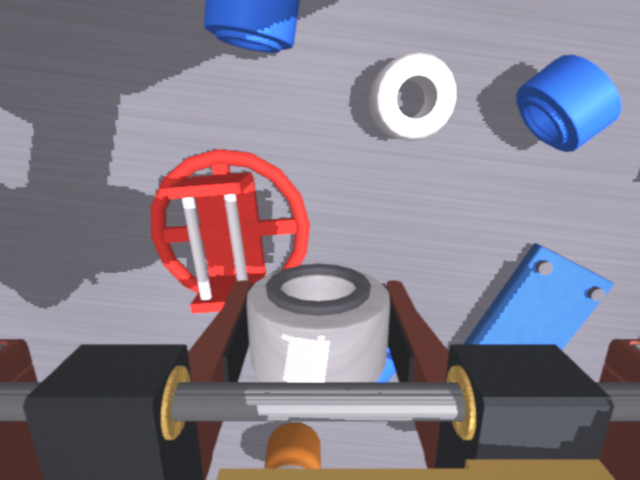

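The empty red cradle is at pixel (215,235), and the roll is held level at (315,320). I correct the cradle frame by 1.1° and 1.3 mm.

```bash
sed -i 's/CR=(.4977,-.2530,np.deg2rad(10))/CR=(.4975,-.2517,np.deg2rad(11.1))/' h.py; python3 -c "
from h import *
where(CR);go(CR,0,.12)"
```

```text
grasp pt in fixture [0.0004 0.0733 0.169 ]
shift [-0.0053, -0.0732, 0.0489] turn [0.001, -0.001, -0.076]
```

Emit:
carry_out(plan=[[[-0.003,-0.04,0],[0,0,-0.04]],[[-0.0053,-0.0732,0],[0,0,-0.076]],[[-0.0053,-0.0732,0.02],[0,0,-0.076]],[[-0.0053,-0.0732,0.049],[0,0,-0.076]],[[-0.0053,-0.0732,0.049],[0,0,-0.076]]])

```text
t: 26.12
position: [0.4963, -0.251, 0.1]
orientation: [3.138, -0.004, -2.948]
wrist_force: [-1.5, 0.6, -5.8]
gripper_width: 0.0602
grip_force: 30.0
```

Emit:
carry_out(plan=[[[0,0,0],[0,0,0]],[[0,0,0],[0,0,0]],[[0,0,0],[0,0,0]]])

```text
t: 26.5
position: [0.4989, -0.2535, 0.103]
orientation: [-3.14, 0.001, -2.949]
wrist_force: [0.6, 0.4, -6.2]
gripper_width: 0.0599
grip_force: 30.0
```

```bash
python3 -c "
from h import *
where(CR);go(CR,0,.081)"
```

```text
grasp pt in fixture [ 0.001  -0.002   0.1217]
shift [0.001, 0.002, 0.0407] turn [-0.001, 0.001, -0.001]
```

Emit:
carry_out(plan=[[[0.001,0.002,0.015],[0,0,0]],[[0.001,0.002,0.028],[0,0,0]],[[0.001,0.002,0.036],[0,0,0]],[[0.001,0.002,0.04],[0,0,0]],[[0.001,0.002,0.0408],[0,0,0]]])

```text
t: 27.12
position: [0.4974, -0.2525, 0.0618]
orientation: [-3.14, 0.001, -2.949]
wrist_force: [-3.3, -2.0, 5.3]
gripper_width: 0.0604
grip_force: 30.0
```

Emit:
carry_out(plan=[[[0,0,0],[0,0,0]],[[0,0,0],[0,0,0]],[[0,0,0],[0,0,0]]])

```text
t: 27.5
position: [0.4974, -0.2524, 0.0618]
orientation: [-3.14, 0.001, -2.949]
wrist_force: [-3.1, -3.9, 6.1]
gripper_width: 0.0603
grip_force: 30.0
```

```bash
python3 -c "
from h import *
where(CR);go(CR,0,.0805);print(read_state()['wrist_force'])"
```

```text
grasp pt in fixture [-0.0002 -0.0006  0.0805]
shift [-0.0002, 0.0006, -0.0] turn [-0.002, 0.001, -0.001]
[-3.06874049 -3.9369001   6.06891752]
```

Contact is made and the load is carried by the rails, so I release.

Emit:
carry_out(plan=[[[0,0.0004,0],[0,0,0]],[[0,0.0004,0],[0,0,0]],[[0,0.0004,0],[0,0,0]],[[0,0.0004,0],[0,0,0]],[[0,0.0004,0],[0,0,0]]], grip=0.0878)

```text
t: 28.12
position: [0.4968, -0.2509, 0.0611]
orientation: [3.141, -0.0, -2.949]
wrist_force: [-0.4, 0.5, 0.4]
gripper_width: 0.0876
grip_force: 0.0
```

Emit:
carry_out(plan=[[[0,0,-0.015],[0,0,0]],[[0,0,-0.04],[0,0,0]],[[0,0,-0.08],[0,0,0]],[[0,0,-0.11],[0,0,0]],[[0,0,-0.11],[0,0,0]]])

```text
t: 28.75
position: [0.4986, -0.2522, 0.1745]
orientation: [-3.137, 0.004, -2.949]
wrist_force: [-0.0, -0.2, 0.4]
gripper_width: 0.0875
grip_force: 0.0
```

```bash
python3 rings.py CR wrist w7.png; python3 -c "
from h import *
go(RE,.029,.2,.0007)"
```

```text
-0.02 1300 z 0.1062 y [-0.0267  0.0249]
-0.015 864 z 0.1095 y [-0.0285  0.026 ]
-0.01 597 z 0.1097 y [-0.0286  0.0268]
-0.005 601 z 0.1096 y [-0.0281  0.0263]
0.0 579 z 0.1098 y [-0.0281  0.0268]
0.005 572 z 0.1099 y [-0.0285  0.0266]
0.01 564 z 0.1097 y [-0.0287  0.0265]
0.015 104 z 0.1095 y [-0.0264  0.0228]
0.02 9 z 0.1007 y [-0.0101  0.01  ]
shift [-0.1245, 0.5051, -0.0095] turn [-0.002, 0.003, 0.449]
```

View pics/w7.png

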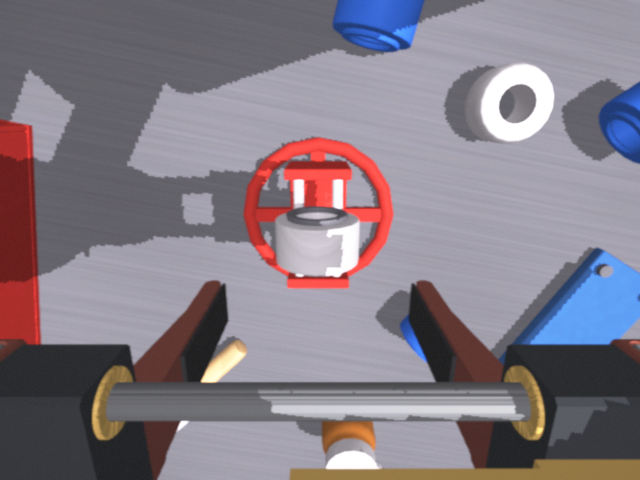

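The roll lies between the end plates at pixel (317,240), crest at 0.110, so it is seated. Back to the rest for the spacer.

Emit:
carry_out(plan=[[[-0.012,0.05,-0.008],[0,0,0.06]],[[-0.025,0.1,-0.008],[0,0,0.13]],[[-0.037,0.15,-0.008],[0,0,0.2]],[[-0.05,0.2,-0.008],[0,0,0.27]],[[-0.062,0.25,-0.008],[0,0,0.34]]])

```text
t: 29.42
position: [0.5088, 0.0079, 0.1779]
orientation: [-3.141, -0.002, 2.991]
wrist_force: [0.1, 0.2, 0.3]
gripper_width: 0.088
grip_force: 0.0
```

Emit:
carry_out(plan=[[[0,0,0],[0,0,0]],[[0,0,0],[0,0,0]]])

```text
t: 29.68
position: [0.5092, 0.006, 0.1783]
orientation: [-3.141, -0.002, 2.995]
wrist_force: [0.6, 0.3, -0.7]
gripper_width: 0.0877
grip_force: 0.0
```

```bash
python3 -c "
from h import *
go(RE,.029,.2,.0007)"
```

```text
shift [0.0243, 0.2613, -0.0032] turn [-0.001, -0.002, 0.11]
```

Emit:
carry_out(plan=[[[0.005,0.055,-0.003],[0,0,0.05]],[[0.01,0.11,-0.003],[0,0,0.1]],[[0.015,0.165,-0.003],[0,0,0.11]],[[0.02,0.22,-0.003],[0,0,0.11]],[[0.0243,0.2613,-0.003],[0,0,0.11]]])

```text
t: 30.3
position: [0.525, 0.2686, 0.1816]
orientation: [-3.141, -0.0, 2.883]
wrist_force: [-0.4, -1.1, -0.0]
gripper_width: 0.0877
grip_force: 0.0
```

Emit:
carry_out(plan=[[[0,0,0.02],[0,0,0]],[[0,0,0.05],[0,0,0]],[[0,0,0.07],[0,0,0]],[[0,0,0.07],[0,0,0]],[[0,0,0.07],[0,0,0]]])

```text
t: 30.92
position: [0.5252, 0.2674, 0.1125]
orientation: [3.141, 0.0, 2.883]
wrist_force: [0.3, 0.2, 0.0]
gripper_width: 0.0874
grip_force: 0.0
```

```bash
python3 -c "
from h import *
where(RE);go(RE,.029,.073,.0007)"
```

```text
grasp pt in fixture [0.0311 0.0005 0.1312]
shift [0.0021, 0.0002, 0.0582] turn [0.0, 0.0, -0.003]
```

Emit:
carry_out(plan=[[[0.0021,0,0.02],[0,0,-0.003]],[[0.0021,0,0.04],[0,0,-0.003]],[[0.0021,0,0.055],[0,0,-0.003]],[[0.0021,0,0.059],[0,0,-0.003]],[[0.0021,0,0.059],[0,0,-0.003]]])

```text
t: 31.55
position: [0.5226, 0.2688, 0.0534]
orientation: [3.142, 0.0, 2.887]
wrist_force: [-0.5, -0.0, 1.3]
gripper_width: 0.0878
grip_force: 0.0
```

Emit:
carry_out(plan=[[[0,0,0],[0,0,0]],[[0,0,0],[0,0,0]],[[0,0,0],[0,0,0]],[[0,0,0],[0,0,0]],[[0,0,0],[0,0,0]]], grip=0.034)

```text
t: 32.17
position: [0.5218, 0.2677, 0.0531]
orientation: [-3.139, -0.0, 2.888]
wrist_force: [-0.1, -3.2, 2.7]
gripper_width: 0.0436
grip_force: 30.0
```

```bash
python3 -c "
from h import *
where(RE);s=read_state();print(s['gripper_width'],s['grip_force'],s['wrist_force'])"
```

```text
grasp pt in fixture [ 0.0278 -0.      0.0718]
0.04360257116760449 29.99998005107045 [-0.0822218  -3.24511695  2.69496979]
```

Emit:
carry_out(plan=[[[0,0,-0.015],[0,0,0]],[[0,0,-0.04],[0,0,0]],[[0,0,-0.075],[0,0,0]],[[0,0,-0.09],[0,0,0]],[[0,0,-0.09],[0,0,0]]])

```text
t: 32.8
position: [0.5231, 0.2692, 0.1444]
orientation: [3.14, 0.002, 2.887]
wrist_force: [1.0, -1.3, -1.7]
gripper_width: 0.0435
grip_force: 30.0
```

```bash
python3 -c "
from h import *
where(RE);go(ST,-.165,.16);s=read_state();print(s['gripper_width'],s['grip_force'],s['wrist_force'])"
```

```text
grasp pt in fixture [0.0286 0.0017 0.1631]
shift [0.0383, -0.2146, 0.0026] turn [0.002, 0.002, 0.089]
0.043461360830438826 29.99501656740904 [ 0.97032419 -1.34484838 -1.70017433]
```

Emit:
carry_out(plan=[[[0.01,-0.05,0],[0,0,0.03]],[[0.02,-0.1,0],[0,0,0.06]],[[0.028,-0.15,0],[0,0,0.089]],[[0.036,-0.195,0],[0,0,0.089]],[[0.0383,-0.2146,0],[0,0,0.089]]])

```text
t: 33.42
position: [0.4283, 0.0691, 0.1418]
orientation: [-3.14, -0.003, 2.796]
wrist_force: [0.6, 0.1, -1.7]
gripper_width: 0.0439
grip_force: 30.0
```

Emit:
carry_out(plan=[[[0,0,0],[0,0,0]],[[0,0,0.02],[0,0,0]],[[0,0,0.04],[0,0,0]],[[0,0,0.04],[0,0,0]],[[0,0,0.04],[0,0,0]]])

```text
t: 34.05
position: [0.4315, 0.0713, 0.1032]
orientation: [-3.142, -0.0, 2.798]
wrist_force: [-0.2, -0.2, -1.3]
gripper_width: 0.0434
grip_force: 30.0
```

```bash
python3 -c "
from h import *
where(ST);go(ST,-.165,.101)"
```

```text
grasp pt in fixture [-1.654e-01 -1.000e-04  1.219e-01]
shift [-0.0005, 0.0001, 0.0209] turn [-0.0, -0.0, 0.001]
```

Emit:
carry_out(plan=[[[0,0,0.012],[0,0,0]],[[0,0,0.021],[0,0,0]],[[0,0,0.021],[0,0,0]],[[0,0,0.021],[0,0,0]],[[-0.01,0,0.021],[0,0,0]]])

```text
t: 34.67
position: [0.4403, 0.0674, 0.0823]
orientation: [-3.141, -0.0, 2.798]
wrist_force: [0.3, 0.1, -1.5]
gripper_width: 0.0434
grip_force: 30.0
```

Emit:
carry_out(plan=[[[-0.015,0,0],[0,0,0]],[[-0.03,0,0],[0,0,0]],[[-0.045,0,0],[0,0,0]],[[-0.06,0,0],[0,0,0]],[[-0.075,0,0],[0,0,0]]])

```text
t: 35.3
position: [0.5122, 0.0417, 0.0821]
orientation: [-3.141, -0.0, 2.798]
wrist_force: [0.3, 0.0, -1.0]
gripper_width: 0.0438
grip_force: 30.0
```

```bash
python3 -c "
from h import *
where(ST);go(ST,.02,.101);print(read_state()['wrist_force'])"
```

```text
grasp pt in fixture [-0.0795 -0.0008  0.1008]
shift [-0.0995, 0.0008, -0.0002] turn [-0.0, -0.0, -0.0]
[ 0.3331148   0.04182306 -0.97432175]
```

Emit:
carry_out(plan=[[[-0.025,0.0005,0],[0,0,0]],[[-0.05,0.0005,0],[0,0,0]],[[-0.075,0.0005,0],[0,0,0]],[[-0.095,0.0005,0],[0,0,0]],[[-0.1,0.0005,0],[0,0,0]]])

```text
t: 35.92
position: [0.6071, 0.0082, 0.082]
orientation: [3.141, 0.001, 2.797]
wrist_force: [-1.1, -0.9, -1.4]
gripper_width: 0.0439
grip_force: 30.0
```

Emit:
carry_out(plan=[[[0,0,0],[0,0,0]],[[0,0,0.005],[0,0,0]],[[0,0,0.009],[0,0,0]],[[0,0,0.0095],[0,0,0]],[[0,0,0.0095],[0,0,0]]])

```text
t: 36.55
position: [0.6048, 0.0091, 0.0726]
orientation: [-3.141, -0.001, 2.798]
wrist_force: [-2.0, 0.3, 1.0]
gripper_width: 0.0438
grip_force: 30.0
```

```bash
python3 -c "
from h import *
where(ST);print(read_state()['wrist_force'])"
```

```text
grasp pt in fixture [ 0.0187 -0.0002  0.0913]
[-2.0097371   0.26940399  0.96944228]
```

Spacer is resting on the bar. I release, rise, and go to the collar.

Emit:
carry_out(plan=[[[0,0,0],[0,0,0]],[[0,0,0],[0,0,0]],[[0,0,0],[0,0,0]],[[0,0,0],[0,0,0]],[[0,0,0],[0,0,0]]], grip=0.0878)

```text
t: 37.17
position: [0.6056, 0.0089, 0.0726]
orientation: [-3.142, 0.0, 2.798]
wrist_force: [-1.6, -0.5, -1.0]
gripper_width: 0.0868
grip_force: 0.0
```

Emit:
carry_out(plan=[[[0,0,-0.015],[0,0,0]],[[0,0,-0.04],[0,0,0]],[[0,0,-0.08],[0,0,0]],[[0,0,-0.11],[0,0,0]],[[0,0,-0.11],[0,0,0]]])

```text
t: 37.8
position: [0.6077, 0.0087, 0.1863]
orientation: [3.14, 0.006, 2.798]
wrist_force: [-0.0, -0.0, -0.1]
gripper_width: 0.0876
grip_force: 0.0
```

```bash
python3 rings.py ST wrist w8.png | awk '$4>0.107'; python3 -c "
from h import *
go(RE,-.0455,.19,.0007)"
```

```text
0.0 839 z 0.1113 y [-0.0202  0.0203]
0.005 500 z 0.1114 y [-0.0205  0.0205]
0.01 436 z 0.1115 y [-0.0205  0.0207]
0.015 416 z 0.1118 y [-0.02    0.0209]
0.02 408 z 0.1117 y [-0.0201  0.0201]
0.025 402 z 0.1117 y [-0.0203  0.0202]
0.03 406 z 0.1115 y [-0.0204  0.0204]
0.035 350 z 0.1116 y [-0.0205  0.0197]
0.075 882 z 0.112 y [-0.0224  0.0232]
0.08 1279 z 0.114 y [-0.024   0.0245]
0.085 416 z 0.1145 y [-0.0235  0.0239]
0.09 404 z 0.1145 y [-0.0236  0.0241]
0.095 317 z 0.1142 y [-0.0237  0.0242]
0.1 82 z 0.111 y [-0.0073  0.0088]
0.105 32 z 0.1106 y [-0.0092  0.0086]
shift [0.2399, 0.2096, 0.0124] turn [0.001, 0.003, -0.087]
```

Emit:
carry_out(plan=[[[0.045,0.04,0],[0,0,-0.03]],[[0.09,0.08,0],[0,0,-0.06]],[[0.135,0.12,0],[0,0,-0.087]],[[0.18,0.16,0],[0,0,-0.087]],[[0.225,0.197,0.01],[0,0,-0.087]]])

```text
t: 38.48
position: [0.4587, 0.2716, 0.1719]
orientation: [-3.141, -0.0, 2.885]
wrist_force: [1.1, 0.7, 0.4]
gripper_width: 0.0878
grip_force: 0.0
```

Emit:
carry_out(plan=[[[0.015,0.0126,0],[0,0,0]],[[0.015,0.0126,0.03],[0,0,0]],[[0.015,0.0126,0.06],[0,0,0]],[[0.015,0.0126,0.06],[0,0,0]],[[0.015,0.0126,0.06],[0,0,0]]])

```text
t: 39.1
position: [0.4493, 0.2859, 0.113]
orientation: [-3.141, 0.0, 2.884]
wrist_force: [0.7, 0.6, 0.0]
gripper_width: 0.0876
grip_force: 0.0
```

```bash
python3 -c "
from h import *
where(RE);go(RE,-.0455,.076,.0007)"
```

```text
grasp pt in fixture [-0.0471 -0.0009  0.1317]
shift [-0.0016, 0.0016, 0.0557] turn [-0.0, 0.0, -0.001]
```

Emit:
carry_out(plan=[[[-0.0016,0.0016,0.02],[0,0,0]],[[-0.0016,0.0016,0.04],[0,0,0]],[[-0.0016,0.0016,0.053],[0,0,0]],[[-0.0016,0.0016,0.0557],[0,0,0]],[[-0.0016,0.0016,0.0557],[0,0,0]]])

```text
t: 39.72
position: [0.4511, 0.2874, 0.0574]
orientation: [3.141, 0.001, 2.885]
wrist_force: [-0.7, -0.1, 0.0]
gripper_width: 0.0882
grip_force: 0.0
```

Emit:
carry_out(plan=[[[0,0,0],[0,0,0]],[[0,0,0],[0,0,0]],[[0,0,0],[0,0,0]],[[0,0,0],[0,0,0]],[[0,0,0],[0,0,0]]], grip=0.04)

```text
t: 40.35
position: [0.4502, 0.2864, 0.057]
orientation: [-3.14, -0.0, 2.885]
wrist_force: [-0.9, -5.5, 3.8]
gripper_width: 0.0499
grip_force: 30.0
```

Emit:
carry_out(plan=[[[0,0,-0.015],[0,0,0]],[[0,0,-0.04],[0,0,0]],[[0,0,-0.075],[0,0,0]],[[0,0,-0.085],[0,0,0]],[[0,0,-0.085],[0,0,0]]])

```text
t: 40.98
position: [0.4511, 0.2878, 0.1425]
orientation: [3.14, 0.001, 2.885]
wrist_force: [-0.8, -0.2, -2.6]
gripper_width: 0.0499
grip_force: 30.0
```

```bash
python3 -c "
from h import *
where(RE);go(ST,-.155,.16);s=read_state();print(s['gripper_width'],s['grip_force'],s['wrist_force'])"
```

```text
grasp pt in fixture [-0.0457  0.0014  0.1612]
shift [-0.0464, -0.2152, 0.001] turn [0.001, 0.001, 0.087]
0.049907964398932816 29.998555351048708 [-0.80375828 -0.19265742 -2.61421788]
```

Emit:
carry_out(plan=[[[-0.01,-0.05,0],[0,0,0.03]],[[-0.02,-0.1,0],[0,0,0.06]],[[-0.032,-0.15,0],[0,0,0.087]],[[-0.042,-0.195,0],[0,0,0.087]],[[-0.0464,-0.2152,0],[0,0,0.087]]])

```text
t: 41.6
position: [0.4395, 0.0654, 0.1406]
orientation: [-3.14, -0.003, 2.796]
wrist_force: [-0.3, 0.6, -1.3]
gripper_width: 0.05
grip_force: 30.0
```

Emit:
carry_out(plan=[[[0,0,0],[0,0,0]],[[0,0,0.02],[0,0,0]],[[0,0,0.04],[0,0,0]],[[0,0,0.04],[0,0,0]],[[0,0,0.04],[0,0,0]]])

```text
t: 42.22
position: [0.4409, 0.068, 0.102]
orientation: [-3.142, -0.0, 2.799]
wrist_force: [-0.5, -0.1, -1.1]
gripper_width: 0.0498
grip_force: 30.0
```

```bash
python3 -c "
from h import *
where(ST);go(ST,-.155,.101)"
```

```text
grasp pt in fixture [-0.1555  0.      0.1207]
shift [-0.0005, -0.0, 0.0197] turn [-0.0, -0.0, 0.001]
```

Down 20 mm, then slide 110 mm on to x ≈ -0.045.

Emit:
carry_out(plan=[[[0,0,0.012],[0,0,0]],[[0,0,0.02],[0,0,0]],[[0,0,0.02],[0,0,0]],[[0,0,0.02],[0,0,0]],[[-0.01,0,0.02],[0,0,0]]])

```text
t: 42.85
position: [0.45, 0.064, 0.0821]
orientation: [-3.141, -0.001, 2.798]
wrist_force: [0.1, 0.2, -1.4]
gripper_width: 0.05
grip_force: 30.0
```

Emit:
carry_out(plan=[[[-0.02,0,0],[0,0,0]],[[-0.045,0,0],[0,0,0]],[[-0.07,0,0],[0,0,0]],[[-0.095,0,0],[0,0,0]],[[-0.1,0,0],[0,0,0]]])

```text
t: 43.48
position: [0.5478, 0.0292, 0.0822]
orientation: [3.141, 0.003, 2.797]
wrist_force: [-0.6, 0.2, -1.2]
gripper_width: 0.0496
grip_force: 30.0
```

Emit:
carry_out(plan=[[[0,0,0],[0,0,0]],[[0,0,0.005],[0,0,0]],[[0,0,0.009],[0,0,0]],[[0,0,0.0095],[0,0,0]],[[0,0,0.0095],[0,0,0]]])

```text
t: 44.1
position: [0.5436, 0.0306, 0.0727]
orientation: [-3.141, -0.001, 2.798]
wrist_force: [-2.1, -0.3, 5.1]
gripper_width: 0.0498
grip_force: 30.0
```

```bash
python3 -c "
from h import *
where(ST);print(read_state()['wrist_force'])"
```

```text
grasp pt in fixture [-0.0462 -0.0006  0.0914]
[-2.10664278 -0.25587533  5.10283125]
```

Emit:
carry_out(plan=[[[0,0,0],[0,0,0]],[[0,0,0],[0,0,0]],[[0,0,0],[0,0,0]],[[0,0,0],[0,0,0]],[[0,0,0],[0,0,0]]], grip=0.0878)

```text
t: 44.72
position: [0.5445, 0.0303, 0.0724]
orientation: [-3.141, -0.0, 2.798]
wrist_force: [0.5, 0.4, 0.2]
gripper_width: 0.0874
grip_force: 0.0
```

Emit:
carry_out(plan=[[[0,0,-0.015],[0,0,0]],[[0,0,-0.04],[0,0,0]],[[0,0,-0.08],[0,0,0]],[[0,0,-0.13],[0,0,0]],[[0,0,-0.15],[0,0,0]]])

```text
t: 45.35
position: [0.5462, 0.0303, 0.2267]
orientation: [3.14, 0.006, 2.798]
wrist_force: [0.3, 0.4, 0.3]
gripper_width: 0.0879
grip_force: 0.0
```

Emit:
carry_out(plan=[[[0.05,0,0],[0,0,0]],[[0.07,0,0],[0,0,0]],[[0.07,0,0],[0,0,0]],[[0.07,0,0],[0,0,0]]])

```text
t: 45.85
position: [0.48, 0.0537, 0.2228]
orientation: [3.141, 0.002, 2.798]
wrist_force: [0.4, -0.1, 0.7]
gripper_width: 0.0878
grip_force: 0.0
```

```bash
python3 rings.py ST wrist w9.png | awk '$4>0.107'; python3 -c "
from h import *
im=get('side');save(im,'s2.png')
for t in ['collar','spacer','roll','spare_roll','block','jar']:
    print(t,[(round(d['score'],2),w(im,d['location']).round(3).tolist()) for d in models.spot_point('side',t)][:5])"
```

```text
-0.06 488 z 0.1122 y [-0.0222  0.0216]
-0.055 607 z 0.1145 y [-0.0227  0.023 ]
-0.05 403 z 0.1156 y [-0.0228  0.023 ]
-0.045 344 z 0.1156 y [-0.023   0.0231]
-0.04 213 z 0.1146 y [-0.0228  0.0233]
-0.005 151 z 0.1087 y [-0.0192  0.0178]
0.0 650 z 0.1112 y [-0.0205  0.0204]
0.005 320 z 0.1117 y [-0.0202  0.0197]
0.01 290 z 0.1118 y [-0.0197  0.0198]
0.015 264 z 0.1117 y [-0.0197  0.02  ]
0.02 142 z 0.1111 y [-0.021   0.0212]
0.075 408 z 0.1129 y [-0.0226  0.0233]
0.08 613 z 0.1141 y [-0.0239  0.0243]
0.085 237 z 0.1144 y [-0.023   0.0241]
0.09 234 z 0.1144 y [-0.0231  0.0246]
0.095 152 z 0.1144 y [-0.0233  0.0242]
0.1 23 z 0.1111 y [-0.0052  0.0063]
0.105 15 z 0.1102 y [-0.0063  0.0071]
collar []
spacer [(0.67, [0.607, 0.007, 0.091])]
roll [(0.84, [0.584, -0.125, 0.029]), (0.78, [0.499, -0.252, 0.079]), (0.62, [0.368, -0.019, 0.031])]
spare_roll [(0.97, [0.378, -0.119, -0.001])]
block [(0.69, [0.389, 0.112, 0.002]), (0.62, [0.499, 0.275, 0.002])]
jar [(0.65, [0.724, -0.176, -0.003])]
```

View pics/w9.png

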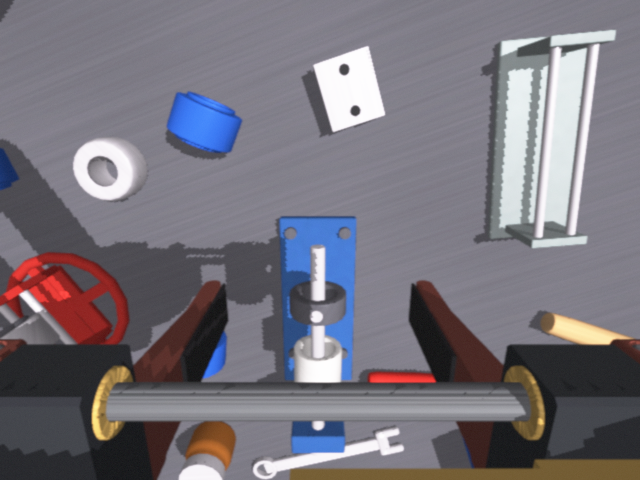

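View pics/s2.png

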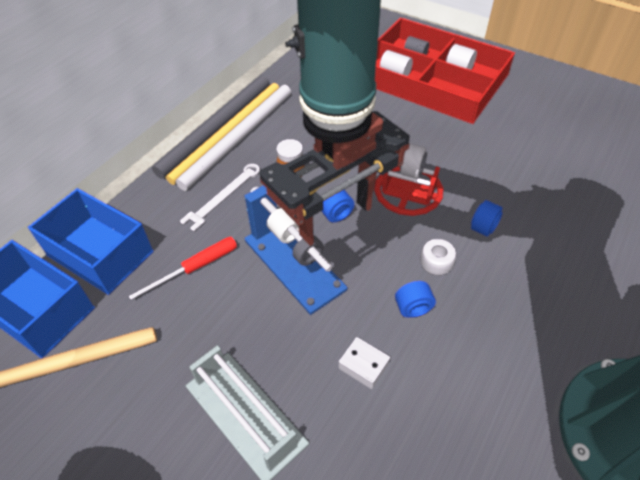

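Collar (318,303) and spacer (318,360) hang on the bar, the rest is empty, the roll is in the cradle, and the bystanders have not moved.

```bash
python3 -c "
from h import *
print(arm.sign_off())"
```

```text
the job is handed in; nothing more can be done
None
```

The job is done and handed in at about 46 s: the forming roll lies in the red cradle, the spacer and then the collar hang back on the bar, and the spare roll, block and jar were not shifted.

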